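Pack the two-layer sensor case

TASK

Pack the sensor case in order: lay the loose aluminium clamp gently, lengthwise, in the empty bottom cavity (on the blue pad) and let go, then push the white divider fully home over the bottom layer, and then set the blue module gently, flat, in the black-framed bay on top of the divider and let go. Leave the clamp that is already packed where it is, and do not disturb the other things on the bench.

Things in the scene. Friction and masses are not known exactly. Their poses are not given: they have to be found in the camera images.
- case: grey open transport case fixed to the bench, outside 166 mm (x) by 192 mm (y), origin at the centre of its underside. Inner floor 8 mm up; long walls (8 mm thick) and +y end wall 82 mm high, -y end wall 54 mm. Two bottom cavities, middles at x = 0, y = +42 and -42 mm, each for a clamp lying along the case's x. Two aluminium runners, top 55 mm high, carry the divider 182 mm out past the -y end.
- pad_top (a point): centre of the top of the blue pad (140 x 50 x 2 mm, fixed) in the empty bottom cavity (which one varies), 10 mm above the bench; axes as the case's, x along the cavity. Black saddle blocks 16 mm higher than the case floor stand beside each cavity end (|x| 40 to 74 mm) with 56 mm between them across y; at |x| below 40 mm the floor beside the pad is free for fingers.
- clamp_mid (a point): the loose aluminium clamp, on the bench: 130 mm long (x), a head block at each end (37 long, 46 wide, 40 high plus a 4 mm red screw cap) joined by a steel bar 22 mm wide (y), 24 mm high, 56 mm long between the heads. This point is the bar's centre, mid-length, 26 mm above the clamp's underside; z up. About 0.3 kg, both ends alike.
- packed_mid (a point): the same point of the second, identical clamp, already packed in the other bottom cavity, standing on the case floor (no pad).
- divider (a joint): slide of the divider in m: 0 = fully home in the case (end stop), growing as it is drawn out along the case's -y, up to 0.178; starts drawn well out. Takes about 2 N to slide and stays where it is left.
- divider_push (a point): centre of the outer face (facing the case's -y) of the divider's orange end plate, 148 mm wide, 8 mm thick, 56 to 91 mm above the bench; this point 78 mm up; axes as the case's, moves with the divider, which goes home along +y. The divider is a white plate 148 x 176 mm, 55 to 60 mm above the bench, clear over the packed clamps. Home, the orange plate is flush with the case's -y end.
- bay (a point): middle of the upper bay, on the white divider's top face (60 mm above the bench); axes as the case's, moves with the divider. The bay is framed by black strips 8 mm high, 60 mm inside along x and 132 mm along y.
- module_mid (a point): centre of the blue signal module, a block 119 mm long (x), 48 mm wide (y), 40 mm high, with black end plates and a 4 mm red button on top; z up, this point 20 mm above its underside. About 0.3 kg, both ends alike. Stands loose on the bench.
- jar: bystander, loose on the bench: small clear jar with a red lid, 68 mm across, 75 mm high; origin at its underside
- beaker: bystander, loose on the bench: white plastic beaker, 80 mm across, 100 mm high, open; origin at its underside
- bottle: bystander, loose on the bench: white bottle with a blue cap, 60 mm across, 150 mm high; origin at its underside
- screwdriver: bystander, loose on the bench: screwdriver lying flat, 180 mm long
- wrench: bystander, loose on the bench: steel wrench lying flat, 160 mm long
- weight: bystander, loose on the bench: brass cylinder weight, 50 mm across, 50 mm high; origin at its underside
Things that resemble listed ones, but are neither listed nor needed, are in the scene too. Leave any turquoise look-alike of the part that bears clamp_mid alone.

How it is judged:
By the outcome, as a careful person would: the job done as asked, in the order asked, and still so for the second after the job is handed in, with the robot touching nothing.
It also fails if it takes over 72 s, if anything falls off the work surface, if the arm or the gripper's body presses on something with over 40 N, if the wrist force passes 120 N, or if a joint passes its speed limit or range.

ROBOT

A 6-joint arm with a two-finger parallel gripper is mounted at the origin on the work surface. World frame = base frame: x ahead of the robot, y to its left, z up, the work surface at z = 0. Lengths are in m, angles in rad, forces in N, time in s.
With the tool pointing down it reaches from about 0.25 to 0.725 m from the base axis. Payload 4 kg.
Tool frame: the origin (TCP) lies on the centre line of the jaws, within the pads' length; the fingertips stand 22 mm ahead of it and the grasp point (between the pads) lies 3 mm ahead of it; z points along the fingers, y is the line along which they close (so a half turn about z gives the same grasp; the last joint's range is limited). The gripper opens to 85 mm and grips with 20 to 120 N. Pads are 22 mm wide; open, the fingers measure 114 mm over their backs; the gripper's body (76 mm by 85 mm) begins 54 mm behind the grasp point. The pads swing forward as they close: fully open they stand 13 mm farther back than shut.
Start: joints at [-1.142, 0.241, 0.005, 1.335, 0, 1.571], TCP at [0.208, -0.455, 0.253] pointing down, gripper open.
Joint ranges: [-2.72, 2.72], [-1.05, 1.87], [-1.09, 1.28], [-1.99, 2.15], [-1.42, 1.44], [-3.14, 3.14]. Speed limits (rad/s): [2.79, 2.79, 3.14, 3.14, 3.14, 3.14].

INTERFACE

Orientations are given as a unit quaternion [x, y, z, w].
In Python, from workcell import bot gives the robot as it stands.
- The arm moves only by the shell command python3 -m inch 'ROWS'. ROWS is JSON, one flat list of numbers, 7 for each row, row after row: the shift along the world's x, y, z in mm, then the turn, a rotation vector about the world's x, y, z in rad, then the opening in per cent of the stroke, from 0 (shut) to 100 (fully open). A call has 1 to 8 rows; each row is the pose to reach, as a shift and turn from the pose commanded when the call began; what a row does not reach only later rows make up. A row lasts 1/12 s, in which the tool goes at most 41.7 mm and 7.16 degrees, less where a joint would pass 70% of its speed; a pose out of reach is approached as far as the arm can. A call with a gripper value outside its range is refused whole. The fingers move at their own pace and stop on an object; the grip force is fixed at half the most. Time passes only in rows, so rows that repeat a pose let the fingers close. It gives the time, the measured TCP pose, the force, the opening and the grip force at its end, in the units of the state.
- bot.get_obs(): the state, without advancing time (a new reading comes with each control period).
- bot.camera(name): name is "scene" or "top" or "wrist"; returns the picture (384x512x3 uint8, blue, green, red); there is no depth.
- bot.camera_info(name): a dict with "intrinsics" (3x3 intrinsics, pixels), "camera_from_world" (4x4, takes a point from world to camera coordinates); the wrist camera has in their place "hand_eye" (4x4, takes a point from camera to tool coordinates, whose origin is the TCP and whose axes are the flange's). Camera axes: x right, y down, z forward; pixel columns grow to the right and rows downward; lengths in m; the calibration is good to about 2 mm. A picture is of the moment at which its call begins: read the wrist's pose just before it. camera_info takes no time and is no camera call.
- bot.job_done(): hands the job in; it is judged then, once.
Trained networks look in the newest picture that a camera, given by its name, has taken for a name from the list of things; names that differ only in an ending like _2 or _b are one class to them, and where a whole thing is asked for, a point or a joint stands for the part that bears it (a point fixed in the world has none). Each returns a list of dicts, best first, with "confidence" (0 to 1); they miss things now and then, are a little off and sometimes report something else, mostly with a low value. They report only what shows in the picture. A call takes as long as a camera call. They do not tell look-alikes from the thing itself.
- bot.silhouettes(camera, target): "mask" (384x512 bool, what is visible of it) and "uv" ([column, row] in pixels, amid what is visible of it).
- bot.spot_point(camera, target): "uv" ([column, row] in pixels: a listed point, or the origin of a listed thing).
The state is a dict: "clock": time; "joint_pos": joint angles; "joint_vel": joint speeds; "tau": joint torques, N m; "eef_pos": TCP position; "tool_rot": TCP orientation; "ft_force": force on the tool from outside, world axes, zero at the start; "ft_torque": the same for the moment, N m; "grip_width": finger opening in m; "grasp_force": force on a finger pad.
Only numpy, scipy, OpenCV 4.12 (cv2) and the standard library are available. Lean on these libraries where they do the work, as an engineer would, in place of code of your own. Each camera call takes 0.05 s, during which the arm holds its last target. There are 200 camera calls.

## Working session

There is one attempt and no reset: what is moved stays moved. The work goes in short steps, Python scripts to look and compute and a shell command to move; the robot and the scene stay as the last step left them, time stands still between calls to the robot, and variables do not carry over. Pictures are saved under pics/ and viewed, at most 10 in all, crops included, and the job is handed in when it is done.

```bash
mkdir -p pics; ls; cat > h.py <<'E'
import numpy as np, cv2
from workcell import bot
from scipy.spatial.transform import Rotation as R
def cam(name):
    i=bot.camera_info(name); K=np.array(i["intrinsics"])
    if "camera_from_world" in i: return K,np.array(i["camera_from_world"])
    o=bot.get_obs(); T=np.eye(4); T[:3,:3]=R.from_quat(o["tool_rot"]).as_matrix(); T[:3,3]=o["eef_pos"]
    return K,np.linalg.inv(T@np.array(i["hand_eye"]))
def ray(c,uv,z):
    K,M=c; d=M[:3,:3].T@np.linalg.solve(K,[uv[0],uv[1],1]); o=-M[:3,:3].T@M[:3,3]
    return o+d*(z-o[2])/d[2]
def proj(c,p):
    K,M=c; q=K@(M[:3,:3]@np.asarray(p)+M[:3,3]); return q[:2]/q[2]
def snap(name,fn):
    c=cam(name); im=bot.camera(name); cv2.imwrite("pics/"+fn,im); return c,im
E
python3 - <<'E'
from h import *
Z=dict(pad_top=.01,clamp_mid=.026,packed_mid=.034,divider_push=.078,bay=.06,module_mid=.02,jar=0,beaker=0,bottle=0,weight=0,screwdriver=.01,wrench=.005,case=0)
ims=[]
for n in("top","scene"):
    c,im=snap(n,n+"0.png"); ims.append(im)
    print(n,-c[1][:3,:3].T@c[1][:3,3])
    for k,z in Z.items():
        print(n,k,[(np.round(s["uv"]).astype(int).tolist(),round(s["confidence"],2),np.round(ray(c,s["uv"],z)[:2],3).tolist()) for s in bot.spot_point(n,k)[:3]])
cv2.imwrite("pics/a.png",cv2.resize(ims[0],(800,600)));cv2.imwrite("pics/b.png",cv2.resize(ims[1],(800,600)))
print(bot.get_obs())
E
```

```text
pics
top [0.29502117 0.105522   1.46305034]
top pad_top [([304, 185], 0.87, [0.51, -0.04])]
top clamp_mid [([190, 298], 0.97, [0.179, 0.308]), ([232, 204], 0.79, [0.455, 0.182]), ([232, 256], 0.66, [0.298, 0.183])]
top packed_mid [([339, 178], 0.59, [0.524, -0.143])]
top divider_push [([414, 169], 0.72, [0.541, -0.354])]
top bay [([377, 171], 0.88, [0.539, -0.252])]
top module_mid [([218, 147], 0.87, [0.632, 0.222])]
top jar [([148, 182], 0.56, [0.531, 0.443])]
top beaker [([172, 242], 0.89, [0.345, 0.367])]
top bottle [([280, 111], 0.69, [0.748, 0.026])]
top weight [([164, 140], 0.74, [0.661, 0.393])]
top screwdriver [([344, 118], 0.59, [0.719, -0.169])]
top wrench [([302, 229], 0.55, [0.376, -0.03]), ([343, 120], 0.44, [0.713, -0.168])]
top case [([319, 180], 0.58, [0.526, -0.086])]
scene [ 0.91070045 -0.30979923  0.88511119]
scene pad_top []
scene clamp_mid [([256, 188], 0.96, [0.452, 0.162]), ([227, 123], 0.81, [0.173, 0.305]), ([227, 159], 0.79, [0.299, 0.182])]
scene packed_mid [([196, 271], 0.71, [0.529, -0.143])]
scene divider_push [([125, 335], 0.97, [0.55, -0.357])]
scene b
[... 541 characters left out ...]
pos': array([-1.14203271e+00,  2.40610776e-01,  5.00320632e-03,  1.33519095e+00,
        5.19544210e-05,  1.57081631e+00]), 'joint_vel': array([-1.82994918e-03, -1.84298876e-05,  7.56994618e-04, -1.07622694e-03,
       -6.91753305e-04,  2.43553173e-04]), 'tau': array([-2.41785972e-03, -3.72206461e+01,  2.52685511e+01,  1.35316288e-03,
       -1.31992301e-04,  1.76960953e-05]), 'eef_pos': array([ 0.20788856, -0.45473838,  0.2533023 ]), 'tool_rot': array([ 9.77110222e-01,  2.12733667e-01,  2.51488473e-05, -6.59976776e-06]), 'ft_force': array([-0.20782941, -0.10730048,  0.2524268 ]), 'ft_torque': array([0.0151837 , 0.01539593, 0.02861421]), 'grasp_force': 0.0, 'grip_width': 0.08554925826697801}
```

View pics/a.png

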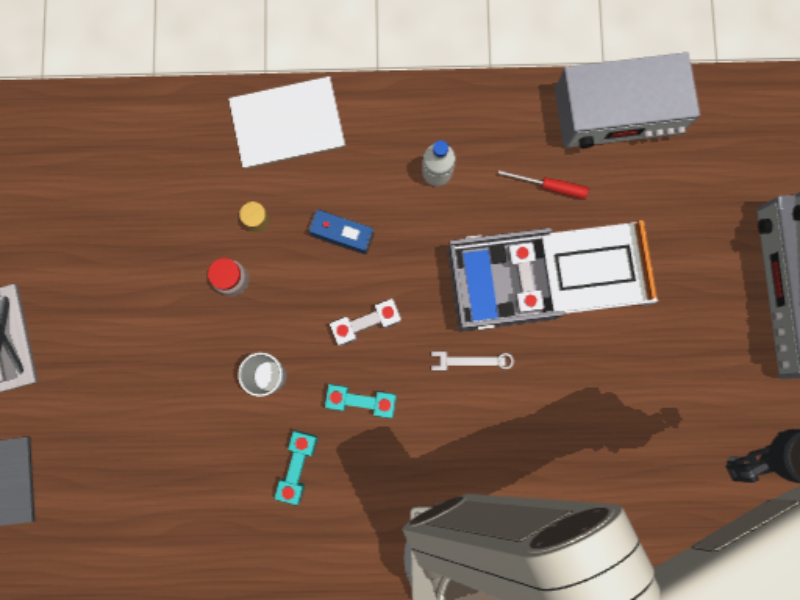

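View pics/b.png

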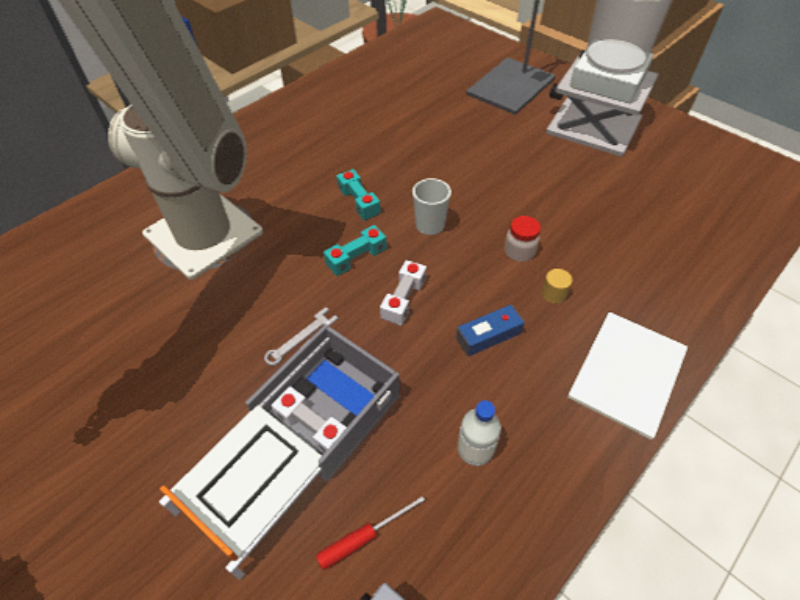

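Candidates for the clamp in the top picture (network pixels): aluminium, loose at (232,204); turquoise at (232,256) and (190,298); packed one at (339,178). I take (232,204) and will check it in a crop with the wrist camera. First I stop over the case to measure it.

```bash
python3 -m inch '[40,40,20,0,0,0,100,65,80,40,0,0,0,100,95,115,60,0,0,0,100,125,150,80,0,0,0,100,155,190,100,0,0,0,100,185,225,120,0,0,-0.1,100,215,260,120,0,0,-0.2,100,240,295,120,0,0,-0.3,100]'
python3 -m inch '[25,30,0,0,0,0,100,40,50,0,0,0,0,100,40,50,0,0,0,0,100,40,50,0,0,0,0,100]'
python3 - <<'E'
from h import *
o=bot.get_obs();print(o["joint_pos"])
Z=dict(pad_top=.01,packed_mid=.034,divider_push=.078,bay=.06,case=0)
c,im=snap("wrist","w0.png");
for k,z in Z.items():
    print(k,[(np.round(s["uv"]).astype(int).tolist(),round(s["confidence"],2),np.round(ray(c,s["uv"],z)[:2],3).tolist()) for s in bot.spot_point("wrist",k)[:3]])
cv2.imwrite("pics/c.png",cv2.resize(im,(800,600)))
E
```

```text
clock: 2.07
eef_pos: [0.405, -0.2148, 0.3646]
tool_rot: [0.998, 0.065, 0.001, 0.001]
ft_force: [1.8, -1.1, 0.0]
grip_width: 0.0855
grasp_force: 0.0
clock: 2.4
eef_pos: [0.4442, -0.1651, 0.3625]
tool_rot: [0.998, 0.069, -0.0, 0.0]
ft_force: [-0.8, -0.0, 0.4]
grip_width: 0.0853
grasp_force: 0.0
[-3.55641726e-01  1.69212535e-01  1.95940692e-01  1.59810465e+00
 -3.60872613e-04  2.64825544e+00]
pad_top [([183, 90], 0.84, [0.518, -0.047])]
packed_mid [([243, 91], 0.96, [0.53, -0.138])]
divider_push [([410, 96], 0.71, [0.552, -0.358])]
bay [([332, 96], 0.88, [0.538, -0.26])]
case [([215, 95], 0.56, [0.517, -0.095])]
```

View pics/c.png

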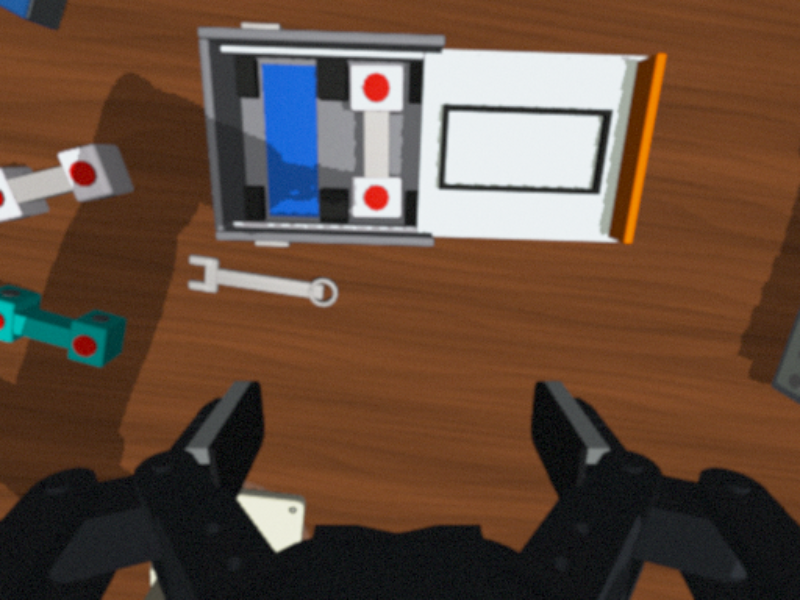

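The picture shows the case with its pad at (290,140) in the viewed 800x600 scale, the packed clamp at (376,143), the bay at (525,150) and the orange plate at (648,145). The network reports agree with that. I refine the case pose by colour on the same image.

```bash
cat >> h.py <<'E'
def rect(im,c,z,x0,y0,w=.3,s=1000):
    "bird's-eye view at height z; pixel (u,v) -> x=x0+v/s, y=y0+u/s"
    P=[(x0,y0),(x0+w,y0),(x0+w,y0+w),(x0,y0+w)]
    src=np.float32([proj(c,[*p,z]) for p in P]); n=w*s
    return cv2.warpPerspective(im,cv2.getPerspectiveTransform(src,np.float32([(0,0),(0,n),(n,n),(n,0)])),(int(n),int(n)))
def blobs(im,c,z,x0,y0,lo,hi,w=.3,amin=60,s=1000):
    b=rect(im,c,z,x0,y0,w,s); h=cv2.cvtColor(b,cv2.COLOR_BGR2HSV)
    m=cv2.inRange(h,np.array(lo),np.array(hi))
    if lo[0]==0: m|=cv2.inRange(h,np.array([172,lo[1],lo[2]]),np.array([180,255,255]))
    out=[]
    for k in cv2.findContours(m,cv2.RETR_EXTERNAL,cv2.CHAIN_APPROX_NONE)[0]:
        if cv2.contourArea(k)<amin: continue
        (u,v),(a,bb),t=cv2.minAreaRect(k); p=cv2.boxPoints(((u,v),(a,bb),t))
        e=max([p[1]-p[0],p[2]-p[1]],key=np.linalg.norm)
        out.append((round(x0+v/s,4),round(y0+u/s,4),round(max(a,bb)),round(min(a,bb)),round(float(np.degrees(np.arctan2(e[1],e[0])*-1+np.pi/2))%180,1)))
    return b,out   # x,y,long,short (mm), yaw of long axis (deg)
E
python3 - <<'E'
from h import *
im=cv2.imread("pics/w0.png"); c=cam("wrist")
print("pad",blobs(im,c,.010,.38,-.2,[100,120,40],[130,255,255])[1])
print("caps",blobs(im,c,.052,.38,-.25,[0,150,80],[6,255,255])[1])
print("orange",blobs(im,c,.091,.4,-.5,[8,180,120],[20,255,255])[1])
E
```

```text
pad [(0.5162, -0.0548, 140, 52, 6.0)]
caps [(0.572, -0.133, 20, 20, 90.0), (0.48, -0.143, 20, 20, 90.0)]
orange [(0.5473, -0.3592, 151, 16, 5.8)]
```

```bash
python3 -m inch '[3,35,0,0,0,0.12,100,6,70,-10,0,0,0.24,100,10,105,-20,0,0,0.36,100,14,140,-40,0,0,0.48,100,18,175,-60,0,0,0.6,100,22,210,-80,0,0,0.72,100,26,245,-100,0,0,0.84,100,31,280,-140,0,0,0.96,100]'
python3 -m inch '[0,0,0,0,0,0.12,100,0,0,0,0,0,0.24,100,0,0,0,0,0,0.36,100,0,0,0,0,0,0.48,100,0,0,0,0,0,0.6,100,0,0,0,0,0,0.72,100,0,0,0,0,0,0.84,100,0,0,0,0,0,0.84,100]'
python3 - <<'E'
from h import *
o=bot.get_obs();print(o["joint_pos"])
c,im=snap("wrist","w1.png");
print([(np.round(s["uv"]).astype(int).tolist(),round(s["confidence"],2),np.round(ray(c,s["uv"],.026)[:2],3).tolist()) for s in bot.spot_point("wrist","clamp_mid")[:3]])
print("caps",blobs(im,c,.044,.33,.05,[0,150,80],[6,255,255])[1])
x=R.from_quat(o["tool_rot"]).as_matrix()[:,0];print("yaw",np.degrees(np.arctan2(x[1],x[0])))
cv2.imwrite("pics/d.png",im)
E
```

```text
clock: 3.37
eef_pos: [0.4749, 0.1079, 0.2328]
tool_rot: [0.853, 0.523, 0.003, 0.001]
ft_force: [1.1, 0.2, 0.3]
grip_width: 0.0852
grasp_force: 0.0
clock: 4.03
eef_pos: [0.4737, 0.1052, 0.2316]
tool_rot: [0.568, 0.823, 0.0, 0.0]
ft_force: [-0.8, -0.3, -0.6]
grip_width: 0.0855
grasp_force: 0.0
[ 2.18642150e-01  2.22127262e-01 -7.60706050e-02  1.27248054e+00
 -7.06031183e-05  1.42566906e+00]
[([114, 33], 0.73, [0.295, 0.185]), ([252, 105], 0.71, [0.448, 0.169])]
caps [(0.464, 0.131, 20, 20, 0.0), (0.432, 0.2175, 21, 20, 90.0)]
yaw 110.84245157935766
```

View pics/d.png

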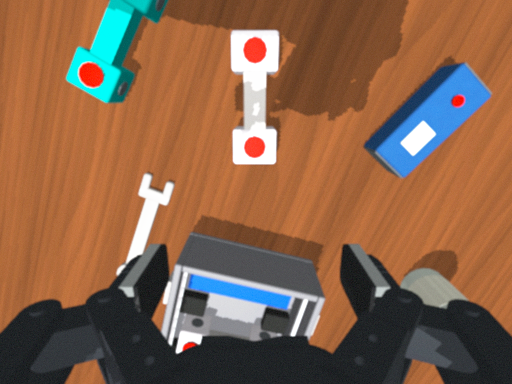

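The crop shows the chosen aluminium clamp at (254,98), with a turquoise one at (110,50), the blue module at (430,120) and the case below. The choice is confirmed, so I descend and grip.

```bash
python3 -m inch '[-13,35,-25,0,0,-0.005,80,-26,69,-45,0,0,-0.01,80,-26,69,-80,0,0,-0.01,80,-26,69,-115,0,0,-0.01,80,-26,69,-145,0,0,-0.01,80,-26,69,-172,0,0,-0.01,80,-26,69,-190,0,0,-0.01,80,-26,69,-202,0,0,-0.01,80]'
python3 -m inch '[0,0,0,0,0,0,80,0,0,0,0,0,0,0,0,0,0,0,0,0,0,0,0,0,0,0,0,0,0,0,0,0,0,0,0,0,0,0,0,0,0,0,0,0,0,0,0,0,0,0,0,0,0,0,0,0]'
```

```text
clock: 4.8
eef_pos: [0.4461, 0.1743, 0.0272]
tool_rot: [0.573, 0.82, -0.001, -0.001]
ft_force: [0.3, -0.3, -0.3]
grip_width: 0.068
grasp_force: 0.0
clock: 5.47
eef_pos: [0.4484, 0.1754, 0.0309]
tool_rot: [0.572, 0.82, 0.001, 0.001]
ft_force: [-1.6, -0.5, 6.7]
grip_width: 0.0212
grasp_force: 60.7
```

```bash
python3 -m inch '[0,0,10,0,0,0,0,0,0,40,0,0,0,0,0,0,80,0,0,0.1,0,0,0,115,0,0,0.22,0,10,-30,130,0,0,0.34,0,20,-60,130,0,0,0.46,0,30,-90,130,0,0,0.58,0,37,-125,130,0,0,0.7,0]'
python3 -m inch '[8,-35,0,0,0,0.12,0,16,-70,0,0,0,0.24,0,23,-85,0,0,0,0.36,0,31,-105,0,0,0,0.48,0,31,-105,0,0,0,0.6,0,31,-105,0,0,0,0.623,0,31,-105,0,0,0,0.623,0,31,-105,0,0,0,0.623,0]'
python3 - <<'E'
from h import *
o=bot.get_obs();print(o["joint_pos"],o["eef_pos"])
x=R.from_quat(o["tool_rot"]).as_matrix()[:,0];print("yaw",np.degrees(np.arctan2(x[1],x[0])))
c,im=snap("wrist","w2.png")
E
```

```text
clock: 6.13
eef_pos: [0.4846, 0.0525, 0.1605]
tool_rot: [0.257, 0.966, 0.0, 0.001]
ft_force: [0.5, -0.6, -5.2]
grip_width: 0.021
grasp_force: 59.5
clock: 6.8
eef_pos: [0.5144, -0.0513, 0.1594]
tool_rot: [-0.047, 0.999, 0.0, -0.001]
ft_force: [0.0, -0.4, -4.5]
grip_width: 0.0208
grasp_force: 59.7
[-9.94756522e-02  3.34722573e-01 -1.18839431e-01  1.11834481e+00
  2.07330803e-04 -1.92972130e-01] [ 0.51440911 -0.05128199  0.15941416]
yaw -174.6430404926239
```

View pics/w2.png

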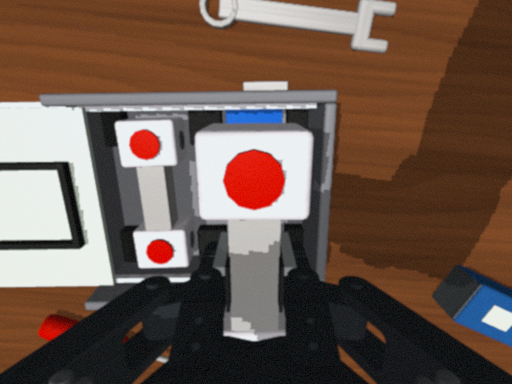

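The picture shows the held clamp over the cavity (head at (254,178), pad end at (252,117)) and the packed clamp at (145,145)/(160,250). One check of the target from this view:

```bash
python3 - <<'E'
from h import *
im=cv2.imread("pics/w2.png"); c=cam("wrist")
l=blobs(im,c,.052,.38,-.25,[0,150,80],[6,255,255])[1];print(l)
a,b=sorted(q[:2] for q in l if q[1]<-.1 and 15<q[2]<27 and .45<q[0]<.6)
a,b=np.array(a),np.array(b);d=(b-a)/np.linalg.norm(b-a);m=(a+b)/2
print(m,np.degrees(np.arctan2(d[1],d[0])),"pad",m+.084*np.array([-d[1],d[0]]))
# held clamp's front head cap, at TCP z + 44-26-... 
z=bot.get_obs()["eef_pos"][2]-.0309+.044
print("held cap",blobs(im,c,z,.38,-.25,[0,150,80],[6,255,255])[1], "expected", bot.get_obs()["eef_pos"][:2]+.0465*R.from_quat(bot.get_obs()["tool_rot"]).as_matrix()[:2,0])
E
```

```text
[(0.6623, -0.2303, 37, 21, 135.0), (0.5723, -0.1292, 22, 21, 135.0), (0.5011, -0.0537, 48, 47, 21.8), (0.4805, -0.141, 22, 21, 90.0)]
[ 0.5264 -0.1351] 7.324652403426159 pad [ 0.51569072 -0.05178547]
held cap [(0.545, -0.14, 17, 10, 135.0), (0.502, -0.0925, 10, 9, 0.0), (0.4685, -0.0566, 22, 22, 168.7), (0.459, -0.098, 10, 10, 135.0)] expected [ 0.46823756 -0.05549852]
```

```bash
python3 -m inch '[1.5,-2,-25,0,0,0.015,0,1.5,-2,-50,0,0,0.015,0,1.5,-2,-75,0,0,0.015,0,1.5,-2,-92,0,0,0.015,0,1.5,-2,-104,0,0,0.015,0,1.5,-2,-111,0,0,0.015,0,1.5,-2,-114,0,0,0.015,0,1.5,-2,-114,0,0,0.015,0]'
python3 -m inch '[0,0,-1.5,0,0,0,0,0,0,-2.5,0,0,0,0,0,0,-3.5,0,0,0,0,0,0,-4,0,0,0,0,0,0,-4,0,0,0,0]'
```

```text
clock: 7.52
eef_pos: [0.5164, -0.0533, 0.0453]
tool_rot: [-0.055, 0.998, 0.0, -0.0]
ft_force: [-0.4, -0.1, -3.4]
grip_width: 0.021
grasp_force: 59.7
clock: 7.93
eef_pos: [0.517, -0.054, 0.042]
tool_rot: [-0.055, 0.998, -0.0, 0.001]
ft_force: [0.7, -0.5, -4.1]
grip_width: 0.0212
grasp_force: 59.8
```

```bash
python3 -m inch '[0,0,-1,0,0,0,0,0,0,-1.5,0,0,0,0,0,0,-1.5,0,0,0,0]'
python3 -m inch '[0,0,-0.5,0,0,0,0,0,0,-0.5,0,0,0,0]'
```

```text
clock: 8.18
eef_pos: [0.5173, -0.0544, 0.041]
tool_rot: [-0.055, 0.998, -0.001, 0.001]
ft_force: [0.3, -3.0, 3.5]
grip_width: 0.0209
grasp_force: 60.6
clock: 8.35
eef_pos: [0.5173, -0.0544, 0.0409]
tool_rot: [-0.055, 0.998, -0.001, 0.001]
ft_force: [-1.6, -2.9, 7.4]
grip_width: 0.021
grasp_force: 61.5
```

```bash
python3 -m inch '[0,0,0.5,0,0,0,55,0,0,0.5,0,0,0,55,0,0,0.5,0,0,0,55,0,0,0.5,0,0,0,55,0,0,0.5,0,0,0,55]'
python3 -m inch '[0,0,10,0,0,0,55,0,0,30,0,0,0,55,0,0,60,0,0,0,55,0,0,100,0,0,0,55,0,0,140,0,0,0,55,0,0,180,0,0,0,55,0,0,190,0,0,0,55,0,0,190,0,0,0,55]'
python3 - <<'E'
from h import *
c,im=snap("wrist","w3.png")
print("caps",blobs(im,c,.054,.38,-.25,[0,150,80],[6,255,255])[1])
E
```

```text
clock: 8.77
eef_pos: [0.5207, -0.062, 0.0433]
tool_rot: [-0.052, 0.999, -0.008, 0.004]
ft_force: [0.8, -27.3, 11.9]
grip_width: 0.0466
grasp_force: 0.0
clock: 9.43
eef_pos: [0.5193, -0.0537, 0.2347]
tool_rot: [-0.055, 0.998, -0.0, 0.005]
ft_force: [0.1, -0.7, -0.2]
grip_width: 0.0468
grasp_force: 0.0
caps [(0.667, -0.225, 48, 24, 90.0), (0.571, -0.1285, 21, 20, 90.0), (0.563, -0.0505, 21, 20, 90.0), (0.48, -0.1405, 21, 20, 90.0), (0.471, -0.061, 20, 20, 90.0)]
```

View pics/w3.png

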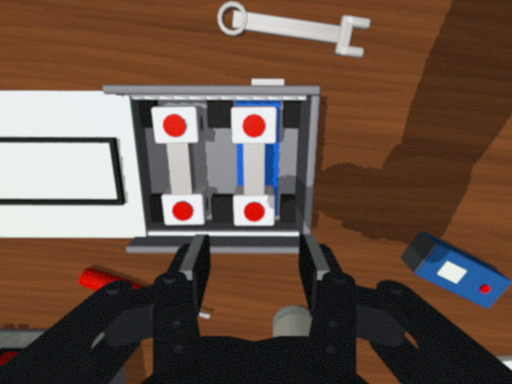

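The picture shows the clamp flat on the blue pad, caps at (254,125)/(254,211), between the black blocks and beside the packed clamp at (175,125)/(182,211), which has not moved. Next is pushing the divider.

```bash
python3 -m inch '[4,-40,0,0,0,0,0,8,-80,0,0,0,0,0,12,-120,0,0,0,0,0,16,-160,0,0,0,0,0,20,-200,0,0,0,0,0,24,-240,0,0,0,0,0,28,-280,0,0,0,0,0,32,-320,0,0,0,0,0]'
python3 -m inch '[2,-29,0,0,0,0,0,2,-29,-30,0,0,0,0,2,-29,-65,0,0,0,0,2,-29,-100,0,0,0,0,2,-29,-130,0,0,0,0,2,-29,-148,0,0,0,0,2,-29,-148,0,0,0,0]'
```

```text
clock: 10.15
eef_pos: [0.5476, -0.3749, 0.2268]
tool_rot: [-0.055, 0.998, 0.002, -0.002]
ft_force: [1.5, 0.3, 0.2]
grip_width: -0.0003
grasp_force: 0.0
clock: 10.73
eef_pos: [0.5459, -0.3992, 0.0728]
tool_rot: [-0.055, 0.998, 0.005, -0.006]
ft_force: [-0.2, -0.4, -0.1]
grip_width: -0.0001
grasp_force: 0.0
```

```bash
python3 -m inch '[4,0,8,0,0,0,0,7,0,14,0,0,0,0,6,10,14,0,0,0,0,4,25,14,0,0,0,0,3,40,14,0,0,0,0,1,55,14,0,0,0,0,0,70,14,0,0,0,0,-2,85,14,0,0,0,0]'
python3 -m inch '[-2,15,0,0,0,0,0,-3,30,0,0,0,0,0,-5,45,0,0,0,0,0,-6,60,0,0,0,0,0,-8,75,0,0,0,0,0,-9,88,0,0,0,0,0,-10,95,0,0,0,0,0]'
python3 -c "
from h import *
o=bot.get_obs();print(o['eef_pos'],o['ft_force'])
snap('wrist','w4.png')
for k in('divider_push','bay','packed_mid'):
  print(k,[(s['uv'],s['confidence'],ray(cam('wrist'),s['uv'],.078 if k[0]=='d' else .06)[:2]) for s in bot.spot_point('wrist',k)[:2]])"
```

```text
clock: 11.4
eef_pos: [0.55, -0.3182, 0.0992]
tool_rot: [-0.055, 0.998, -0.002, 0.002]
ft_force: [0.8, -2.7, -0.7]
grip_width: 0.0
grasp_force: 1.3
clock: 11.98
eef_pos: [0.5397, -0.2215, 0.098]
tool_rot: [-0.056, 0.998, -0.001, 0.002]
ft_force: [1.6, -2.6, 1.7]
grip_width: 0.0003
grasp_force: 1.2
[ 0.53972635 -0.22145585  0.09801393] [ 1.59395875 -2.6262698   1.70433832]
divider_push [([279.2, 239.7], 0.75, array([ 0.53238714, -0.20967231])), ([423.7, 194.3], 0.67, array([ 0.49943201, -0.1414451 ]))]
bay [([440.6, 225.0], 0.62, array([ 0.52087008, -0.11582076]))]
packed_mid []
```

```bash
python3 -m inch '[0,5,-4,0,0,0,0,-1,10,-4,0,0,0,0,-1,14,-4,0,0,0,0,-1.5,17,-4,0,0,0,0,-1.5,17,-4,0,0,0,0]'
python3 -m inch '[0,2,0,0,0,0,0,0,3,0,0,0,0,0,0,3,0,0,0,0,0]'
```

```text
clock: 12.6
eef_pos: [0.5367, -0.2051, 0.0916]
tool_rot: [-0.055, 0.998, 0.0, -0.0]
ft_force: [0.6, -0.5, -1.1]
grip_width: -0.0001
grasp_force: 0.1
clock: 12.85
eef_pos: [0.5366, -0.2026, 0.0917]
tool_rot: [-0.055, 0.998, 0.0, -0.001]
ft_force: [-0.1, -1.0, -0.3]
grip_width: 0.0001
grasp_force: 0.6
```

```bash
python3 -m inch '[0,2,0,0,0,0,0,0,3,0,0,0,0,0,0,3,0,0,0,0,0]'
python3 -m inch '[0,2,0,0,0,0,0,0,3,0,0,0,0,0,0,3,0,0,0,0,0]'
python3 -m inch '[0,2,0,0,0,0,0,0,3,0,0,0,0,0,0,3,0,0,0,0,0]'
```

```text
clock: 13.1
eef_pos: [0.5365, -0.2009, 0.0919]
tool_rot: [-0.055, 0.999, -0.001, -0.001]
ft_force: [-1.4, -5.1, -1.9]
grip_width: 0.0004
grasp_force: 2.5
clock: 13.35
eef_pos: [0.5365, -0.2006, 0.092]
tool_rot: [-0.054, 0.999, -0.004, -0.001]
ft_force: [-2.7, -11.7, -2.9]
grip_width: -0.0003
grasp_force: 6.1
clock: 13.6
eef_pos: [0.5365, -0.2005, 0.0921]
tool_rot: [-0.053, 0.999, -0.007, -0.001]
ft_force: [-1.8, -18.8, -4.6]
grip_width: -0.0003
grasp_force: 9.6
```

```bash
python3 -m inch '[0,-15,0,0,0,0,0,1,-20,30,0,0,0,0,1,-20,70,0,0,-0.1,30,1,-20,110,0,0,-0.2,60,1,-10,150,0,0,-0.3,100,3,20,160,0,0,-0.42,100,6,55,160,0,0,-0.54,100,10,90,160,0,0,-0.66,100]'
python3 -m inch '[8,35,0,0,0,-0.12,100,15,70,0,0,0,-0.24,100,22,105,0,0,0,-0.36,100,29,140,0,0,0,-0.48,100,35,175,0,0,0,-0.6,100,41,210,0,0,0,-0.72,100,48,245,0,0,0,-0.84,100,55,275,0,0,0,-0.96,100]'
python3 -m inch '[0,0,0,0,0,-0.12,100,0,0,0,0,0,-0.24,100,0,0,0,0,0,-0.36,100,0,0,0,0,0,-0.4,100,0,0,0,0,0,-0.4,100]'
python3 - <<'E'
from h import *
c,im=snap("wrist","w5.png")
o=bot.get_obs();x=R.from_quat(o["tool_rot"]).as_matrix()[:,0];print("yaw",np.degrees(np.arctan2(x[1],x[0])),o["eef_pos"],o["joint_pos"])
print([(s["uv"],s["confidence"],ray(c,s["uv"],.02)[:2]) for s in bot.spot_point("wrist","module_mid")[:2]])
for s in bot.silhouettes("wrist","module_mid")[:2]:
    g=np.repeat((s["mask"]*255).astype(np.uint8)[...,None],3,2)
    print(s["confidence"],blobs(g,c,.04,.5,.08,[1,0,100],[180,255,255])[1],blobs(g,c,.04,.5,.08,[0,0,100],[180,255,255])[1])
print("blue",blobs(im,c,.04,.5,.08,[100,120,40],[130,255,255])[1])
E
```

```text
clock: 14.27
eef_pos: [0.5478, -0.1028, 0.2543]
tool_rot: [0.275, 0.961, 0.001, 0.002]
ft_force: [1.2, -0.0, -0.2]
grip_width: 0.0722
grasp_force: 0.0
clock: 14.93
eef_pos: [0.6017, 0.1744, 0.2523]
tool_rot: [0.687, 0.727, 0.001, -0.001]
ft_force: [1.0, -0.9, 0.2]
grip_width: 0.0859
grasp_force: 0.0
clock: 15.35
eef_pos: [0.6018, 0.1721, 0.2521]
tool_rot: [0.816, 0.578, 0.0, -0.001]
ft_force: [0.1, 0.3, 0.1]
grip_width: 0.0859
grasp_force: 0.0
yaw 70.67378032582118 [0.60184124 0.17178228 0.25210249] [2.77420683e-01 4.99707709e-01 3.80309747e-01 1.45156426e+00
 1.36555706e-03 2.18552259e+00]
[([263.1, 120.0], 0.97, array([0.62976749, 0.21775362]))]
0.86 [] [(0.6285, 0.2184, 119, 49, 69.7)]
0.19 [] []
blue [(0.6282, 0.219, 114, 47, 69.6)]
```

View pics/w5.png

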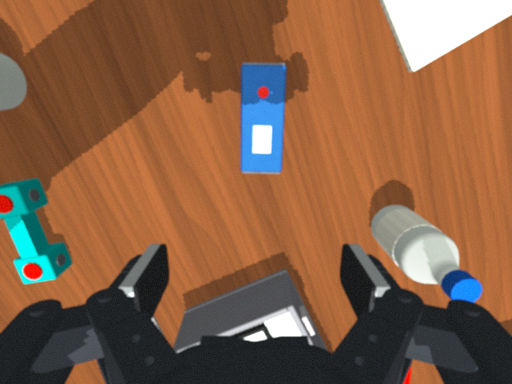

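The picture shows the blue module at (263,118), clear of neighbours. The bottle at (430,250) stays out of the way. I descend and grip.

```bash
python3 -m inch '[10,20,-30,0,0,-0.01,100,20,38,-60,0,0,-0.017,100,26,47,-95,0,0,-0.017,100,26.5,47,-130,0,0,-0.017,100,26.5,47,-165,0,0,-0.017,100,26.5,47,-195,0,0,-0.017,100,26.5,47,-213,0,0,-0.017,100,26.5,47,-220,0,0,-0.017,100]'
python3 -m inch '[0,0,0,0,0,0,100,0,0,0,0,0,0,100]'
```

```text
clock: 16.17
eef_pos: [0.6257, 0.2173, 0.0276]
tool_rot: [0.821, 0.571, -0.004, -0.001]
ft_force: [0.1, -0.4, 0.3]
grip_width: 0.0857
grasp_force: 0.0
clock: 16.33
eef_pos: [0.6292, 0.2184, 0.0329]
tool_rot: [0.821, 0.571, 0.001, 0.0]
ft_force: [0.3, -0.2, 0.1]
grip_width: 0.0854
grasp_force: 0.0
```

```bash
python3 -m inch '[0,0,0,0,0,0,0,0,0,0,0,0,0,0,0,0,0,0,0,0,0,0,0,0,0,0,0,0,0,0,0,0,0,0,0,0,0,0,0,0,0,0]'
python3 -m inch '[0,0,15,0,0,0,0,0,0,50,0,0,0,0,0,0,90,0,0,0,0,0,0,130,0,0,0,0,0,0,160,0,0,0.1,0,0,0,160,0,0,0.22,0,0,0,160,0,0,0.34,0,0,0,160,0,0,0.46,0]'
python3 - <<'E'
from h import *
c,im=snap("top","t1.png")
for k,z in dict(bay=.06,divider_push=.078,case=0).items(): print(k,[(s["uv"],s["confidence"],ray(c,s["uv"],z)[:2]) for s in bot.spot_point("top",k)[:2]])
b,l=blobs(im,c,.06,.42,-.25,[1,0,170],[180,60,255]);print(l)
b,l2=blobs(im,c,.091,.42,-.35,[8,150,90],[22,255,255]);print("orange",l2)
u,v=map(int,proj(c,[.52,-.09,.06])); print(u,v)
w=bot.get_obs(); print(w["eef_pos"],w["grip_width"])
cv2.imwrite("pics/t1c.png",cv2.resize(im[v-50:v+50,u-65:u+65],None,fx=5,fy=5))
E
```

```text
clock: 16.83
eef_pos: [0.6296, 0.2187, 0.0343]
tool_rot: [0.821, 0.571, 0.002, 0.0]
ft_force: [-0.5, -0.3, 6.0]
grip_width: 0.047
grasp_force: 64.8
clock: 17.5
eef_pos: [0.6286, 0.2182, 0.1929]
tool_rot: [0.667, 0.745, 0.0, 0.0]
ft_force: [-0.3, 0.3, -4.0]
grip_width: 0.0466
grasp_force: 64.0
bay [([324.2, 176.9], 0.75, array([ 0.52481874, -0.09468103]))]
divider_push [([355.9, 175.8], 0.81, array([ 0.52316603, -0.1844768 ]))]
case [([319.2, 181.1], 0.56, array([ 0.52187136, -0.08737709]))]
[(0.7139, -0.1467, 44, 5, 74.1), (0.6071, -0.2181, 65, 11, 96.3), (0.4609, -0.2241, 53, 11, 96.7), (0.5202, -0.0901, 175, 149, 96.1), (0.4301, -0.0516, 29, 5, 96.6)]
orange [(0.53, -0.1822, 148, 15, 6.1)]
322 178
[0.62822565 0.21801837 0.19145924] 0.047325499674777255
```

View pics/t1c.png

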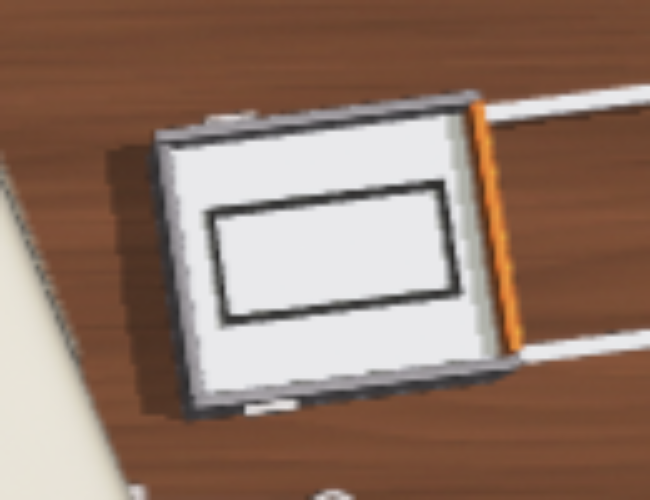

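The crop shows the divider home: orange plate (490,230) flush with the case end, bay frame centred at (335,252). Next I carry the module over the bay.

```bash
python3 -m inch '[-13,-38,0,0,0,0,0,-26,-76,0,0,0,0,0,-39,-114,0,0,0,0,0,-52,-152,0,0,0,0,0,-65,-190,0,0,0,0,0,-78,-228,0,0,0,0,0,-91,-266,0,0,0,0,0,-103,-300,0,0,0,0,0]'
python3 -m inch '[-3,-9,0,0,0,0,0,-3,-9,0,0,0,0,0,-3,-9,0,0,0,0,0]'
python3 - <<'E'
from h import *
c,im=snap("wrist","w6.png")
o=bot.get_obs();x=R.from_quat(o["tool_rot"]).as_matrix()[:,0];print("yaw",np.degrees(np.arctan2(x[1],x[0])),o["eef_pos"],o["joint_pos"])
print("bay",[(s["uv"],s["confidence"],ray(c,s["uv"],.06)[:2]) for s in bot.spot_point("wrist","bay")[:2]])
b=rect(im,c,.068,.40,-.22,.25,2000); cv2.imwrite("pics/w6r.png",b)
cv2.imwrite("pics/w6c.png",np.hstack([im,cv2.resize(b,(384,384))])[:, :][:,:800] if 0 else cv2.resize(np.hstack([im,cv2.resize(b,(384,384))]),(800,343)))
E
```

```text
clock: 18.37
eef_pos: [0.5243, -0.0839, 0.192]
tool_rot: [0.671, 0.742, -0.0, 0.0]
ft_force: [-0.0, 0.2, -2.6]
grip_width: 0.0467
grasp_force: 63.8
clock: 18.62
eef_pos: [0.5226, -0.0911, 0.1921]
tool_rot: [0.67, 0.742, 0.0, -0.0]
ft_force: [0.1, 0.2, -2.4]
grip_width: 0.0471
grasp_force: 63.8
yaw 95.9095226219564 [ 0.52288723 -0.0902766   0.19202469] [-1.71361019e-01  3.34384317e-01 -2.93019345e-02  1.20689312e+00
  7.46846773e-04  1.29629490e+00]
bay []
```

View pics/w6c.png

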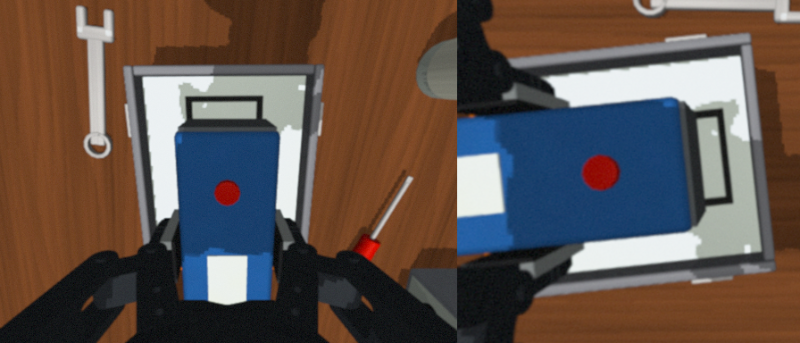

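The picture shows the held module centred over the bay, with the frame's +y strip at (225,100) and the walls at (145,150)/(305,150) clear on both sides. The rectified view puts the bay at about (0.521, -0.0925). I lower the module.

```bash
python3 -m inch '[-1,-1,-25,0,0,0.005,0,-2,-2,-50,0,0,0.005,0,-2,-2,-70,0,0,0.005,0,-2,-2,-82,0,0,0.005,0,-2,-2,-90,0,0,0.005,0,-2,-2,-94,0,0,0.005,0,-2,-2,-94,0,0,0.005,0,-2,-2,-94,0,0,0.005,0]'
python3 -m inch '[0,0,-1,0,0,0,0,0,0,-2,0,0,0,0,0,0,-2,0,0,0,0]'
```

```text
clock: 19.38
eef_pos: [0.5213, -0.0923, 0.0986]
tool_rot: [0.667, 0.745, 0.0, 0.0]
ft_force: [1.1, 0.0, -2.5]
grip_width: 0.0467
grasp_force: 63.8
clock: 19.63
eef_pos: [0.521, -0.0929, 0.0966]
tool_rot: [0.668, 0.745, 0.0, 0.001]
ft_force: [0.7, 0.8, -2.7]
grip_width: 0.047
grasp_force: 63.8
```

```bash
python3 -m inch '[0,0,-1,0,0,0,0,0,0,-1,0,0,0,0]'
python3 -m inch '[0,0,-1,0,0,0,0,0,0,-1,0,0,0,0]'
python3 -m inch '[0,0,-0.5,0,0,0,0,0,0,-0.5,0,0,0,0]'
```

```text
clock: 19.8
eef_pos: [0.5206, -0.0929, 0.0952]
tool_rot: [0.668, 0.745, 0.0, 0.0]
ft_force: [-0.7, 0.4, -3.2]
grip_width: 0.0469
grasp_force: 63.8
clock: 19.97
eef_pos: [0.5207, -0.0929, 0.0942]
tool_rot: [0.668, 0.745, 0.0, 0.0]
ft_force: [-0.5, -0.7, -2.4]
grip_width: 0.0469
grasp_force: 63.9
clock: 20.13
eef_pos: [0.5208, -0.0929, 0.0942]
tool_rot: [0.668, 0.745, 0.0, 0.0]
ft_force: [-0.7, 0.2, 2.9]
grip_width: 0.0471
grasp_force: 64.5
```

```bash
python3 -m inch '[0,0,0,0,0,0,65,0,0,0,0,0,0,78,0,0,0,0,0,0,78,0,0,0,0,0,0,78]'
python3 -m inch '[0,0,10,0,0,0,78,0,0,30,0,0,0,78,0,0,65,0,0,0,78,0,0,105,0,0,0,78,0,0,145,0,0,0,78,-20,-20,160,0,0,0,78,-50,-40,160,0,0,0,78,-50,-40,160,0,0,0,78]'
python3 - <<'E'
from h import *
c,im=snap("wrist","w7.png")
print("blue",blobs(im,c,.10,.38,-.25,[100,120,40],[130,255,255])[1])
for k,z in dict(module_mid=.08,bay=.06,divider_push=.078).items(): print(k,[(s["confidence"],ray(c,s["uv"],z)[:2]) for s in bot.spot_point("wrist",k)[:1]])
E
```

```text
clock: 20.47
eef_pos: [0.5207, -0.0928, 0.0935]
tool_rot: [0.667, 0.745, 0.0, 0.0]
ft_force: [-0.2, 0.5, 0.3]
grip_width: 0.0668
grasp_force: 0.0
clock: 21.13
eef_pos: [0.4672, -0.1349, 0.2559]
tool_rot: [0.669, 0.743, -0.001, 0.001]
ft_force: [-0.2, -0.1, -0.9]
grip_width: 0.0667
grasp_force: 0.0
blue [(0.5201, -0.0932, 114, 50, 96.3)]
module_mid []
bay []
divider_push [(0.75, array([ 0.5323674 , -0.18477001]))]
```

View pics/w7.png

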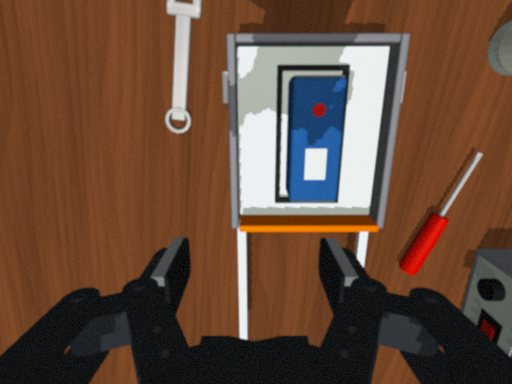

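The picture shows the module flat inside the black frame at (318,140), the orange plate flush at (308,225), and the wrench and screwdriver untouched. I hand the job in.

```bash
python3 -c "
from workcell import bot
print(bot.job_done())"
```

```text
the job is handed in; nothing more can be done
None
```

The job is handed in at about 21 s of the 72 s allowed, verdict not shown: the clamp lies flat on the blue pad, about 4 mm off its centre toward the packed clamp after a finger met about 27 N while opening; the divider was pushed against its end stop; and the module sits flat in the bay, released with no bystander touched.

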